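# Square a parts case into a corner stop

## Robot

A 6-joint arm with a two-finger parallel gripper is mounted at the origin on a cart in front of the work surface, level with it; the furniture and walls round the work are solid. World frame = base frame: x ahead of the robot, y to its left, z up, the work surface at z = 0. Lengths are in m, angles in rad, forces in N, time in s.
With the tool pointing down it reaches from about 0.35 to 0.975 m from the base axis. Payload 4.9 kg.
Tool frame: the origin (TCP) lies at the very end of the fingers, on their centre line; the grasp point (between the pads) lies 19 mm behind it; z points along the fingers, y is the line along which they close (so a half turn about z gives the same grasp; the last joint's range is limited). The gripper opens to 85 mm and grips with 20 to 120 N. Pads are 22 mm wide; open, the fingers measure 114 mm over their backs; the gripper's body (76 mm by 85 mm) begins 54 mm behind the grasp point. The pads swing forward as they close: fully open they stand 13 mm farther back than shut.
Start: joints at [-1.422, 0.053, 1.613, -0, 1.476, -0.119], TCP at [0.165, -0.603, 0.231] pointing down, gripper open.
Joint ranges: [-3.01, 3.01], [-1.01, 2.22], [0.06, 2.58], [-1.02, 4.17], [0.09, 2.62], [-3.14, 3.14]. Speed limits (rad/s): [2.57, 2.57, 3.14, 3.14, 3.14, 3.14].

## Interface

Orientations are given as a rotation vector (axis times angle).
In Python, from station import ctrl, imaging gives the robot as it stands.
- The arm moves only by the tool play_rows, never from a script. Its argument "series" is a list of rows, each a list of 3 entries, a list of its own where there are three numbers: the opening, from 0 (shut) to 1 (fully open), then the shift along the tool's x, y, z each as a share of 0.05 m, from -1 to 1, then the turn, a rotation vector about the tool's x, y, z each as a share of 8 degrees, from -1 to 1. In form: [[grip, [dx, dy, dz], [ax, ay, az]], ...]. A call has 1 to 8 rows; each row shifts and turns the commanded pose from where the row before left it, along the tool's axes as they then stand; what a row does not reach is not made up. A row lasts 1/8 s, in which the tool goes at most 62.5 mm and 10.7 degrees, less where a joint would pass 70% of its speed; a pose out of reach is approached as far as the arm can. A call with a number of a shift or a turn outside -1 to 1 is refused whole. A call with a gripper value outside its range is refused whole. The fingers move at their own pace and stop on an object; "force" is the grip in N (left out, the last holds). Time passes only in rows, so rows that do not move let the fingers close. It gives the time, the measured TCP pose, the force, the opening and the grip force at its end, in the units of the state.
- ctrl.get_obs(): the state, without advancing time (a new reading comes with each control period).
- imaging.get_image(name): name is "side" or "top" or "wrist"; returns a dict with "color" (400x640x3 uint8, blue, green, red), "fx", "fy", "cx", "cy" (pixels), "D" ([k1, k2, p1, p2, k3] as OpenCV has them; the pictures are not rectified), "extrinsics" (4x4, takes a point from world to camera coordinates); the wrist camera has in their place "hand_eye" (4x4, takes a point from camera to tool coordinates, whose origin is the TCP and whose axes are the flange's). Camera axes: x right, y down, z forward; pixel columns grow to the right and rows downward; lengths in m; the calibration is good to about 2 mm. A picture is of the moment at which its call begins: read the wrist's pose just before it. There is no depth.
- ctrl.finish_job(): hands the job in; it is judged then, once.
The state is a dict: "t": time; "q": joint angles; "dq": joint speeds; "effort": joint torques, N m; "tool_pos": TCP position; "tool_rot": TCP orientation; "contact_force": force on the tool from outside, world axes, zero at the start; "wrist_torque": the same for the moment, N m; "opening": finger opening in m; "grip_force": force on a finger pad.
Only numpy, scipy, OpenCV 4.12 (cv2) and the standard library are available. Lean on these libraries where they do the work, as an engineer would, in place of code of your own. Each camera call takes 0.05 s, during which the arm holds its last target. There are 200 camera calls.

## Task

Square up the parts case in the aluminium corner stop, by pushing only: first push the case back along the bench until it lies flat against the long fence, then push the steel sliding block along the fence until it has pushed the case snug against the end stop at the left, with no gaps. Grip and lift nothing, leave the other things on the bench where they are, and take the hand away at the end.

Things in the scene. Friction and masses are not known exactly. Their poses are not given: they have to be found in the camera images.
- stop_rail: fixed L-shaped corner stop of aluminium bars 26 mm high, 20 mm thick. Origin: the inside corner at bench level. The long fence runs 420 mm from it along -y (to the right); working face is the plane x = 0, worked from -x (the robot's side). The end stop at the left: working face is the plane y = 0, reaching 110 mm along -x. Feet 6 mm high behind the fence. Turned up to 0.2 rad about z
- stop_block (a joint): travel of the sliding block along the fence towards the end stop (m), 0 to 0.16; it stands 0.02 to 0.045 at the start, 0.14 when it holds the squared case snug. Slides against about 2 N of friction and stays where it is left
- block_face (a point): centre of the left, working face of the sliding block (it looks along +y of the stop, at the end stop), 16 mm above the bench, 40 mm in front of the fence. Solid steel block riding on the fence, 94 mm along it, reaching 81 mm out from it towards the robot, 30 mm high (37 mm over the screw heads). Axes as the stop's
- block_push (a point): centre of the right, far face of the sliding block (the face to push on, looking along -y of the stop's frame), 16 mm above the bench and 40 mm in front of the fence. Axes as the stop's
- case_center (a point): loose closed parts case, flat translucent box, 0.2 to 0.4 kg; this point is its centre, 16 mm up. 130 mm along its y, 33 mm high; reaches 49 mm along its +x (hinge side, goes against the fence) and 45 mm along -x. Starts in front of the fence up to 0.25 rad askew, clear of end stop and block. Squared: axes as the stop's, centre 49 mm in front of the fence, 65 mm right of the end stop
- loupe: bystander: black stand loupe, 37 mm round, 36 mm high; stands left of the end stop; origin under its centre
- tube: bystander: part-used cream tube, 34 x 90 x 21 mm, lying at the front left of the end stop; origin under its centre
- pen: bystander: black marker pen, 133 mm long, 13 mm thick, lying behind the fence; origin under its centre
- tape: bystander: roll of masking tape, 104 mm across, 25 mm high, lying flat in front of the sliding block; origin under its centre
- brush: bystander: hand brush with a bow handle, 30 x 85 x 55 mm, near the front edge at the left; origin under its centre
- case: the parts case itself, its origin at the centre of its underside (see case_center)
Mind the look-alikes: they are no part of the job. What is shaped like the case but orange is not meant.

How it is judged:
On the way, in this order (a step that is already met when the one before it is completed fails the run):
1. the case lies flat against the long fence (x of case_center in the frame of stop_rail above -0.0525 m and angle between the x axis of case_center and the x axis of stop_rail, either way round below 0.035 rad), for 0.2 s.
2. the sliding block has pushed the case against the end stop (all of step 1 and height (world z) of case_center between 0.012 and 0.021 m and y of case_center in the frame of stop_rail above -0.0685 m and y of block_face in the frame of stop_rail above -0.1345 m), for 0.2 s.
At the end, for the whole second after the job is handed in: The case lies on the bench at rest, its back within 3.5 mm of the fence and parallel to it within 0.035 rad, its left side within 3.5 mm of the end stop, and the sliding block's face within 4.5 mm of its snug place against the case (all of step 2 and linear speed of case below 0.01 m/s); the robot touches nothing.
It fails at once if the case is lifted or tipped (height (world z) of case_center above 0.028 m or angle between case_center's own z axis and vertical above 0.15 rad).
It fails at once if another thing on the bench is disturbed (distance of any of loupe, tube, pen, tape, brush from where it was at the start of the episode above 0.02 m).
It also fails if it takes over 51 s, if anything falls off the work surface, if the arm or the gripper's body presses on something with over 40 N, if the wrist force passes 120 N, or if a joint passes its speed limit or range.

## Working session

There is one attempt and no reset: what is moved stays moved. The work goes in short steps, Python scripts to look and compute and a tool call to move; the robot and the scene stay as the last step left them, time stands still between calls to the robot, and variables do not carry over. Pictures are saved under pics/ and viewed, at most 10 in all, crops included, and the job is handed in when it is done.

Besides the shell and the picture viewer there is one more tool, called after ">>>" as name(argument=value, ...) on one line, values as JSON. play_rows: Moves the arm, as the interface text tells. Shift numbers are shares of 0.05 m and turn numbers shares of 8 degrees, none past 1 either way. Its arguments: {"type":"object","properties":{"series":{"type":"array"},"force":{"type":"number"}},"required":["series"]}

```bash
mkdir -p pics; ls; python3 - <<'E'
from station import ctrl, imaging
import cv2,numpy as np
o=ctrl.get_obs(); print({k:np.round(o[k],3) for k in('t','tool_pos','tool_rot','opening')})
for n in('top','side'):
    i=imaging.get_image(n); cv2.imwrite(f'pics/{n}0.png',i['color']); print(n,i['fx'],i['cx'],i['cy'],i['D'],np.round(i['extrinsics'],3).tolist())
E
```

```text
pics
{'t': np.float64(0.0), 'tool_pos': array([ 0.165, -0.602,  0.23 ]), 'tool_rot': array([-3.111, -0.419,  0.   ]), 'opening': np.float64(0.086)}
top 428.940523485753 316.74199733319205 195.42352126206598 [0.03751193 0.         0.         0.         0.        ] [[-0.002, -0.999, -0.033, 0.188], [-0.981, 0.008, -0.192, 0.549], [0.192, 0.032, -0.981, 1.025], [0.0, 0.0, 0.0, 1.0]]
side 382.8543739766649 320.83009936941534 189.58554152605248 [-0.01488973  0.          0.          0.          0.        ] [[-0.516, -0.857, -0.002, 0.426], [-0.736, 0.444, -0.51, 0.368], [0.438, -0.262, -0.86, 0.882], [0.0, 0.0, 0.0, 1.0]]
```

View pics/top0.png

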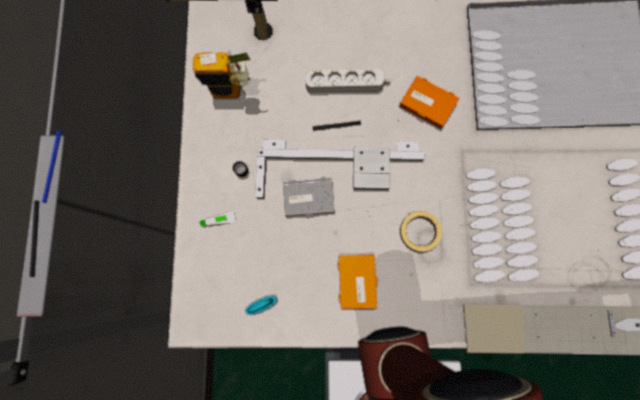

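View pics/side0.png

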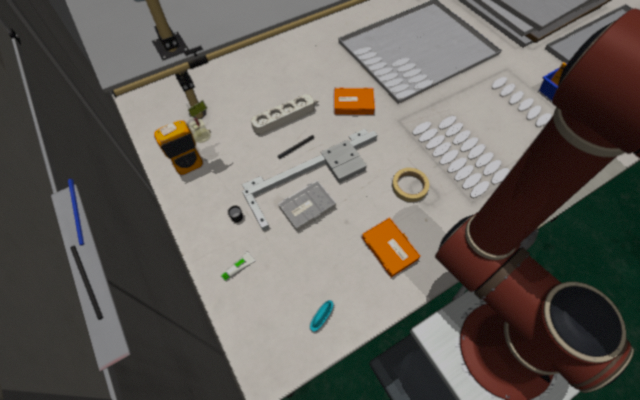

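The top view has three case-shaped boxes: grey translucent at (309,197), orange at (430,101) and orange at (358,281). The grey one is meant, since it is translucent and lies in front of the fence; the steel block is at (371,168). I'll confirm this in an enlarged crop.

```bash
python3 - <<'E'
import cv2
a=cv2.imread('pics/top0.png')[132:232,240:450]
a=cv2.resize(a,None,fx=3.8,fy=3.8,interpolation=cv2.INTER_CUBIC)
for k in range(0,210,20): cv2.putText(a,str(240+k),(int(k*3.8),10),0,.35,(0,0,255)); cv2.line(a,(int(k*3.8),0),(int(k*3.8),4),(0,0,255))
for k in range(0,100,10): cv2.putText(a,str(132+k),(0,int(k*3.8)+4),0,.35,(0,0,255))
cv2.imwrite('pics/crop0.png',a)
E
```

```text
(no output)
```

View pics/crop0.png

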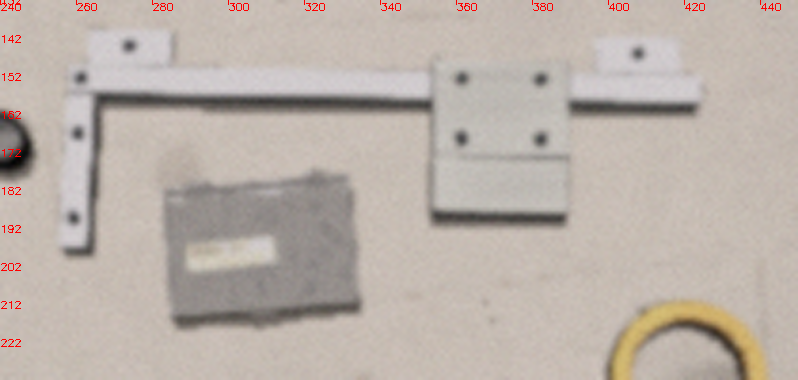

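The grey translucent box with the label (crop centre about (262,250)) is the case. The fence's front top edge runs from crop (98,95) to (697,103), and the block top spans (432..568, 60..212).

```bash
cat > h.py <<'E'
from station import ctrl, imaging
import cv2,numpy as np
def w(uv,z,i):
    K=np.array([[i['fx'],0,i['cx']],[0,i['fy'],i['cy']],[0,0,1]]);E=np.array(i['extrinsics'])
    n=cv2.undistortPoints(np.array(uv,float).reshape(-1,1,2),K,np.array(i['D'])).reshape(-1,2)
    d=np.c_[n,np.ones(len(n))]@E[:3,:3]; c=-E[:3,:3].T@E[:3,3]
    return c+d*((z-c[2])/d[:,2])[:,None]
E
python3 - <<'E'
from h import *
i=imaging.get_image('top')
np.set_printoptions(precision=4,suppress=True)
f=lambda p,z:w(np.array(p)/3.8+[240,132]-0.37,z,i)[:,:2]
F=f([(98,95),(697,103),(97,95),(90,248)],.026);C=f([(165,190),(350,178),(357,305),(174,317)],.033);B=f([(432,60),(569,62),(567,213),(432,211)],.030)
print(F,C,B)
d=F[0]-F[1]; print('stop yaw',np.arctan2(-d[0],d[1]), np.linalg.norm(d))
e=C[0]-C[1]; e2=C[3]-C[2];print('case yaw',np.arctan2(-e[0],e[1]),np.arctan2(-e2[0],e2[1]),np.linalg.norm(e),C.mean(0))
y=np.arctan2(-d[0],d[1]);R=np.array([[np.cos(y),-np.sin(y)],[np.sin(y),np.cos(y)]])
print('in stop: case',(C-F[0])@R,'block',(B-F[0])@R)
print('tape,orange',w([(421,231),(340,256),(377,256),(200,220),(235,217)],.025,i)[:,:2])
E
```

```text
[[ 0.6622  0.3219]
 [ 0.6515 -0.0917]
 [ 0.6622  0.3226]
 [ 0.5536  0.3251]] [[0.5922 0.2734]
 [0.5994 0.1468]
 [0.5117 0.1428]
 [0.5044 0.2661]] [[ 0.6835  0.0893]
 [ 0.6808 -0.0049]
 [ 0.5743  0.    ]
 [ 0.5765  0.0912]]
stop yaw -0.02576378319590002 0.4137053074326417
case yaw 0.056871954008913726 0.059162444704967565 0.1267833692149463 [0.5519 0.2073]
in stop: case [[-0.0687 -0.0503]
 [-0.0582 -0.1767]
 [-0.1458 -0.1829]
 [-0.1563 -0.0598]] block [[ 0.0273 -0.2319]
 [ 0.027  -0.3262]
 [-0.0796 -0.324 ]
 [-0.0797 -0.2328]]
tape,orange [[ 0.4626 -0.0775]
 [ 0.4005  0.1277]
 [ 0.4002  0.0349]
 [ 0.4943  0.488 ]
 [ 0.5014  0.3975]]
```

>>> play_rows(series=[[1,[0,0,0],[0,0,0.7]],[1,[0,0,0],[0,0,0.7]],[1,[0,0,0],[0,0,0.7]],[1,[0.8,-0.6,0],[0,0,0]],[1,[0.8,-0.6,0],[0,0,0]],[1,[0.8,-0.6,0],[0,0,0]],[1,[0.8,-0.9,0],[0,0,0]],[1,[0.8,-0.9,0],[0,0,0]]])

```text
t: 1.15
tool_pos: [0.3708, -0.4263, 0.2309]
tool_rot: [-3.141, 0.041, 0.0]
contact_force: [0.4, -0.1, -0.1]
opening: 0.0854
grip_force: 0.0
```

>>> play_rows(series=[[1,[0.4,-1,0],[0,0,0]],[1,[0.4,-1,0],[0,0,0]],[1,[0.4,-1,0],[0,0,0]],[1,[0.4,-1,0],[0,0,0]],[1,[0,-1,0.3],[0,0,0]],[1,[0,-1,0.3],[0,0,0]],[1,[0,-1,0.5],[0,0,0]],[1,[0,-1,0.5],[0,0,0]]])

```text
t: 2.15
tool_pos: [0.4598, -0.0284, 0.1506]
tool_rot: [3.141, -0.04, 0.001]
contact_force: [0.5, 0.9, -0.3]
opening: 0.0857
grip_force: 0.0
```

```bash
cat >> h.py <<'E'
Y=-0.0258;O=np.array([.6622,.3222]);RS=np.array([[np.cos(Y),-np.sin(Y)],[np.sin(Y),np.cos(Y)]])
def st():
    from scipy.spatial.transform import Rotation as R
    o=ctrl.get_obs();p=np.array(o['tool_pos']);r=R.from_rotvec(o['tool_rot']).as_matrix()
    s=(p[:2]-O)@RS
    print('t',round(o['t'],2),'world',p.round(4),'stop',s.round(4),'toolx yaw',np.arctan2(r[1,0],r[0,0]).round(4),'zdir',r[:,2].round(3),'F',np.round(o['contact_force'],1),o['opening'])
E
python3 -c "from h import *;st()"
```

```text
t 2.15 world [ 0.4598 -0.0284  0.1506] stop [-0.1933 -0.3557] toolx yaw -0.0256 zdir [ 0.001 -0.    -1.   ] F [ 0.5  0.9 -0.3] 0.08573055664608686
```

>>> play_rows(series=[[1,[0,-0.9,0.2],[0,0,0]],[1,[0,-0.9,0.2],[0,0,0]],[1,[0,-0.9,0.3],[0,0,0]],[1,[0,-0.9,0.3],[0,0,0]],[1,[0,-0.8,0],[0,0,0]],[1,[0,0,0],[0,0,0]]])

```text
t: 2.9
tool_pos: [0.465, 0.1918, 0.1008]
tool_rot: [3.141, -0.034, -0.002]
contact_force: [-0.7, -0.2, -0.1]
opening: 0.0851
grip_force: 0.0
```

```bash
python3 - <<'E'
from h import *
st()
cv2.imwrite('pics/w1.png',imaging.get_image('wrist')['color'])
E
```

```text
t 2.9 world [0.465  0.1918 0.1008] stop [-0.1938 -0.1354] toolx yaw -0.0216 zdir [-0.001 -0.    -1.   ] F [-0.7 -0.2 -0.1] 0.08507954307857589
```

View pics/w1.png

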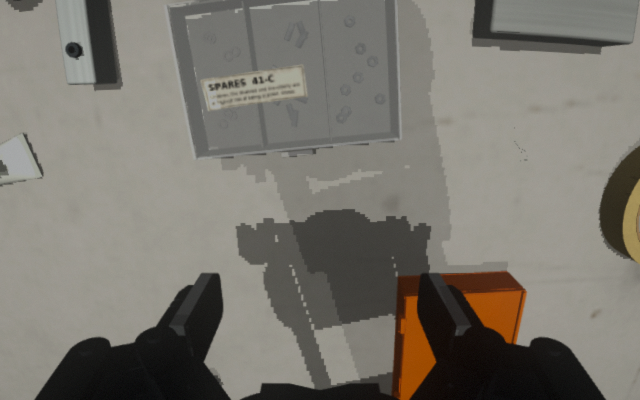

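The view from above shows the case (far edge cropped, near face at v about 155, u 195–400), with the orange box near the right finger at (455,330). I'll shift 25 mm left before descending.

>>> play_rows(series=[[1,[0,-0.5,0],[0,0,0.03]],[1,[0,0,0.6],[0,0,0]],[1,[0,0,0.6],[0,0,0]],[1,[0,0,0.4],[0,0,0]],[1,[0,0,0.25],[0,0,0]],[1,[0,0,0],[0,0,0]]])

```text
t: 3.7
tool_pos: [0.4657, 0.214, 0.0081]
tool_rot: [3.141, -0.048, -0.003]
contact_force: [0.1, -0.0, 0.1]
opening: 0.0857
grip_force: 0.0
```

```bash
python3 -c "from h import *;st()"
```

```text
t 3.7 world [0.4657 0.214  0.0081] stop [-0.1936 -0.1132] toolx yaw -0.0306 zdir [-0.002 -0.001 -1.   ] F [ 0.1 -0.   0.1] 0.08571938464763633
```

>>> play_rows(series=[[1,[0.2,0,0],[0,0,0]],[1,[0.2,0,0],[0,0,0]],[1,[0.2,0,0],[0,0,0]],[1,[0.2,0,0],[0,0,0]],[1,[0.2,0,0],[0,0,0]],[1,[0.2,0,0],[0,0,0]],[1,[0.2,0,0],[0,0,0]]])

```text
t: 4.58
tool_pos: [0.5366, 0.2128, 0.0087]
tool_rot: [3.141, -0.046, -0.001]
contact_force: [-4.0, 0.4, 3.0]
opening: 0.0856
grip_force: 2.2
```

>>> play_rows(series=[[1,[0.1,0,0],[0,0,0]],[1,[0.1,0,0],[0,0,0]]])

```text
t: 4.82
tool_pos: [0.5462, 0.2125, 0.0087]
tool_rot: [3.141, -0.047, -0.001]
contact_force: [-3.1, -0.1, 3.5]
opening: 0.0854
grip_force: 2.1
```

```bash
python3 - <<'E'
from h import *
st()
a=imaging.get_image('top')['color'][132:232,240:450]
cv2.imwrite('pics/t2.png',cv2.resize(a,None,fx=3.8,fy=3.8,interpolation=cv2.INTER_CUBIC))
E
```

```text
t 4.83 world [0.5462 0.2125 0.0087] stop [-0.1131 -0.1127] toolx yaw -0.0297 zdir [-0.001 -0.    -1.   ] F [-3.1 -0.1  3.5] 0.08542361791247752
```

View pics/t2.png

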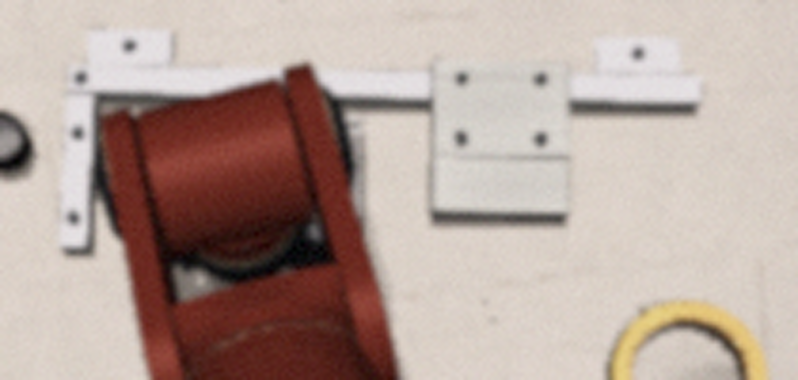

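The arm hides the case here, but the push force is steady at about 4 N, so the case is sliding. Next I'll push slowly until the force rises.

>>> play_rows(series=[[1,[0.06,0,0],[0,0,0]],[1,[0.06,0,0],[0,0,0]]])

```text
t: 5.12
tool_pos: [0.5523, 0.2124, 0.0087]
tool_rot: [3.141, -0.046, 0.0]
contact_force: [-2.5, -0.2, 0.8]
opening: 0.0854
grip_force: 1.6
```

>>> play_rows(series=[[1,[0.04,0,0],[0,0,0]],[1,[0.04,0,0],[0,0,0]]])

```text
t: 5.38
tool_pos: [0.5562, 0.2122, 0.0087]
tool_rot: [3.141, -0.046, -0.0]
contact_force: [-3.6, 0.9, 1.4]
opening: 0.0854
grip_force: 1.5
```

>>> play_rows(series=[[1,[0.04,0,0],[0,0,0]],[1,[0.04,0,0],[0,0,0]]])

```text
t: 5.62
tool_pos: [0.5573, 0.2122, 0.0086]
tool_rot: [3.141, -0.047, -0.013]
contact_force: [-17.0, -0.8, 13.4]
opening: 0.0855
grip_force: 8.7
```

```bash
python3 - <<'E'
from h import *
st()
cv2.imwrite('pics/w2.png',imaging.get_image('wrist')['color'])
E
```

```text
t 5.62 world [0.5573 0.2122 0.0086] stop [-0.102  -0.1127] toolx yaw -0.0296 zdir [-0.008 -0.001 -1.   ] F [-17.   -0.8  13.4] 0.08553073278180455
```

View pics/w2.png

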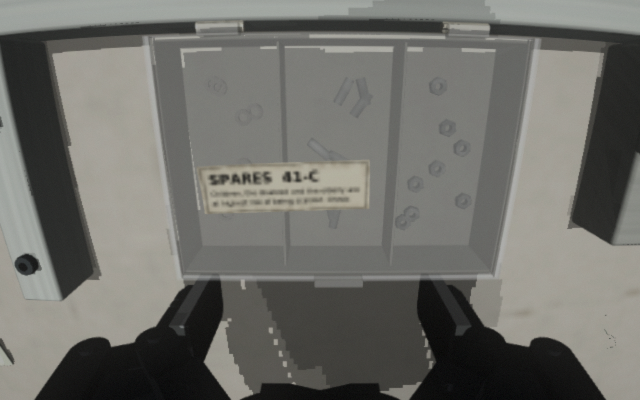

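The case lies with both hinges flat against the fence (crop row about v=28), and the force has risen to 17 N. Now I'll back off, lift, shut the fingers and go round to the right side of the block.

>>> play_rows(series=[[1,[0,0,0],[0,0,0]],[1,[0,0,0],[0,0,0]],[1,[-0.2,0,0],[0,0,0]],[1,[-0.4,0,0],[0,0,0]],[1,[-0.3,0,0],[0,0,0]],[1,[0,0,-0.8],[0,0,0]],[1,[0,0,-0.8],[0,0,0]],[0,[0,0,-0.6],[0,0,0]]])

```text
t: 6.68
tool_pos: [0.516, 0.2136, 0.1211]
tool_rot: [-3.141, 0.046, -0.006]
contact_force: [0.4, 0.9, -0.3]
opening: 0.0698
grip_force: 0.0
```

>>> play_rows(series=[[0,[0.4,0.8,0],[0,0,0]],[0,[0.4,0.8,0],[0,0,0]],[0,[0.4,0.8,0],[0,0,0]],[0,[0.4,0.8,0],[0,0,0]],[0,[0.4,0.8,0],[0,0,0]],[0,[0.2,0.9,0],[0,0,0]],[0,[0,0.2,0],[0,0,0]],[0,[0,0,0],[0,0,0]]])

```text
t: 7.68
tool_pos: [0.6175, -0.0449, 0.1187]
tool_rot: [-3.141, 0.048, -0.0]
contact_force: [0.0, 0.5, 0.3]
opening: -0.0005
grip_force: 0.0
```

```bash
python3 - <<'E'
from h import *
st()
cv2.imwrite('pics/w3.png',imaging.get_image('wrist')['color'])
E
```

```text
t 7.67 world [ 0.6175 -0.0449  0.1187] stop [-0.0353 -0.3682] toolx yaw -0.0307 zdir [ 0.  0. -1.] F [0.  0.5 0.3] -0.0005000960837894879
```

View pics/w3.png

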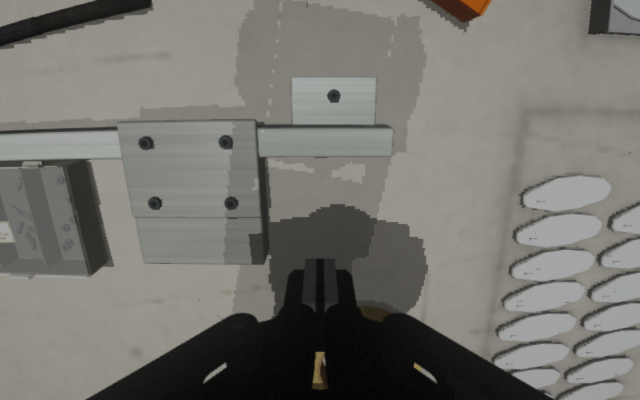

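The shut fingers (318,265) are clear to the right of the block's far face (u about 267). Descending now.

>>> play_rows(series=[[0,[-0.1,0,0.6],[0,0,0]],[0,[0,0,0.6],[0,0,0]],[0,[0,0,0.6],[0,0,0]],[0,[0,0,0.3],[0,0,0]],[0,[0,0,0],[0,0,0]]])

```text
t: 8.35
tool_pos: [0.6116, -0.0434, 0.0127]
tool_rot: [-3.141, 0.045, 0.004]
contact_force: [-0.1, -0.0, 0.5]
opening: -0.0002
grip_force: 0.0
```

>>> play_rows(series=[[0,[0,-0.2,0],[0,0,0]],[0,[0,-0.2,0],[0,0,0]],[0,[0,-0.2,0],[0,0,0]],[0,[0,-0.2,0],[0,0,0]]])

```text
t: 8.85
tool_pos: [0.6146, -0.0042, 0.0148]
tool_rot: [3.14, -0.046, 0.003]
contact_force: [-0.3, -1.9, 1.2]
opening: 0.0002
grip_force: 1.2
```

```bash
python3 -c "from h import *;st()"
```

```text
t 8.85 world [ 0.6146 -0.0042  0.0148] stop [-0.0392 -0.3276] toolx yaw -0.0293 zdir [ 0.002 -0.001 -1.   ] F [-0.3 -1.9  1.2] 0.00021326488001708637
```

>>> play_rows(series=[[0,[0,-0.2,0],[0,0,0]],[0,[0,-0.2,0],[0,0,0]],[0,[0,-0.2,0],[0,0,0]],[0,[0,-0.2,0],[0,0,0]]])

```text
t: 9.35
tool_pos: [0.6152, 0.0356, 0.0139]
tool_rot: [3.14, -0.046, 0.001]
contact_force: [0.7, -3.6, 1.6]
opening: 0.0002
grip_force: 2.2
```

>>> play_rows(series=[[0,[0,-0.2,0],[0,0,0]],[0,[0,-0.15,0],[0,0,0]],[0,[0,-0.15,0],[0,0,0]],[0,[0,-0.1,0],[0,0,0]]])

```text
t: 9.85
tool_pos: [0.6161, 0.0658, 0.0139]
tool_rot: [3.141, -0.046, 0.001]
contact_force: [2.3, -5.1, 1.8]
opening: -0.0003
grip_force: 2.2
```

```bash
python3 - <<'E'
from h import *
st()
i=imaging.get_image('top')
a=i['color'][132:232,240:450]
cv2.imwrite('pics/t3.png',cv2.resize(a,None,fx=3.8,fy=3.8,interpolation=cv2.INTER_CUBIC))
E
```

```text
t 9.85 world [0.6161 0.0658 0.0139] stop [-0.0395 -0.2575] toolx yaw -0.0295 zdir [ 0. -0. -1.] F [ 2.3 -5.1  1.8] -0.0003067127115173613
```

View pics/t3.png

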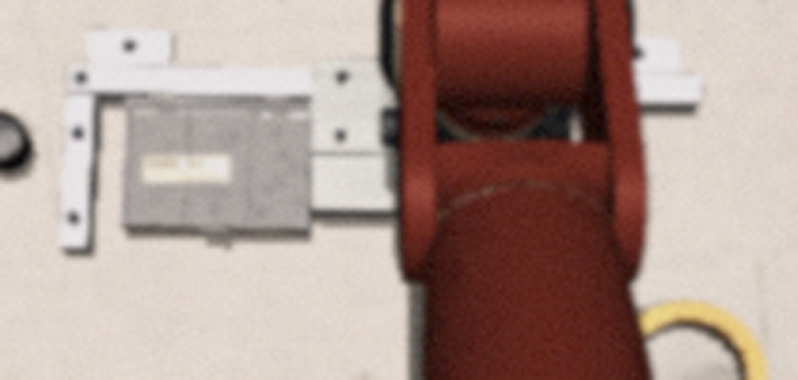

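The block bears on the case (joint at u about 311), and a gap of about 19 mm remains to the end stop (u 97 to 125).

>>> play_rows(series=[[0,[0,-0.1,0],[0,0,0]],[0,[0,-0.1,0],[0,0,0]],[0,[0,-0.06,0],[0,0,0]],[0,[0,-0.04,0],[0,0,0]]])

```text
t: 10.4
tool_pos: [0.6163, 0.0805, 0.0138]
tool_rot: [3.141, -0.046, -0.0]
contact_force: [1.5, -4.7, 2.3]
opening: -0.0002
grip_force: 2.3
```

>>> play_rows(series=[[0,[0,-0.04,0],[0,0,0]]])

```text
t: 10.52
tool_pos: [0.6164, 0.0824, 0.0138]
tool_rot: [3.141, -0.047, -0.0]
contact_force: [1.6, -4.8, 1.9]
opening: 0.0001
grip_force: 2.3
```

>>> play_rows(series=[[0,[0,-0.04,0],[0,0,0]]])

```text
t: 10.65
tool_pos: [0.6165, 0.0844, 0.0138]
tool_rot: [3.141, -0.047, -0.0]
contact_force: [1.2, -4.8, 3.0]
opening: -0.0002
grip_force: 2.3
```

>>> play_rows(series=[[0,[0,-0.04,0],[0,0,0]]])

```text
t: 10.78
tool_pos: [0.6165, 0.0865, 0.0138]
tool_rot: [3.141, -0.047, -0.0]
contact_force: [1.5, -5.0, 1.2]
opening: 0.0002
grip_force: 2.3
```

>>> play_rows(series=[[0,[0,-0.03,0],[0,0,0]]])

```text
t: 10.9
tool_pos: [0.6166, 0.0878, 0.0138]
tool_rot: [3.141, -0.046, 0.0]
contact_force: [1.1, -8.7, 3.5]
opening: -0.0001
grip_force: 4.3
```

>>> play_rows(series=[[0,[0,-0.03,0],[0,0,0]]])

```text
t: 11.02
tool_pos: [0.6166, 0.0879, 0.0139]
tool_rot: [3.138, -0.045, -0.0]
contact_force: [-0.1, -12.5, 2.9]
opening: 0.0001
grip_force: 6.3
```

Contact with the end stop. One more small nudge and a hold, then I'll retreat and look.

>>> play_rows(series=[[0,[0,-0.03,0],[0,0,0]],[0,[0,0,0],[0,0,0]],[0,[0,0,0],[0,0,0]]])

```text
t: 11.4
tool_pos: [0.6166, 0.0879, 0.0139]
tool_rot: [3.136, -0.046, -0.001]
contact_force: [1.1, -14.0, 3.1]
opening: -0.0002
grip_force: 7.2
```

>>> play_rows(series=[[0,[0,0.15,0],[0,0,0]],[0,[0,0.3,0],[0,0,0]],[0,[0,0.3,0],[0,0,0]],[0,[0,0,-0.8],[0,0,0]],[0,[0,0,-0.9],[0,0,0]],[0,[0,0.9,-0.8],[0,0,0]],[0,[0,1,0],[0,0,0]],[0,[0,1,0],[0,0,0]]])

```text
t: 12.4
tool_pos: [0.6112, -0.0932, 0.1398]
tool_rot: [-3.141, 0.046, -0.002]
contact_force: [0.3, 0.8, -1.0]
opening: -0.0003
grip_force: 0.0
```

>>> play_rows(series=[[0,[0,0.9,0],[0,0,0]],[0,[0,0.9,0],[0,0,0]],[0,[0,0,0],[0,0,0]],[0,[0,0,0],[0,0,0]]])

```text
t: 12.9
tool_pos: [0.6082, -0.1813, 0.1384]
tool_rot: [-3.14, 0.047, 0.001]
contact_force: [-0.3, -0.0, -0.7]
opening: 0.0003
grip_force: 0.0
```

```bash
python3 - <<'E'
from h import *
st()
i=imaging.get_image('top')
a=i['color'][132:232,240:450]
cv2.imwrite('pics/t4.png',cv2.resize(a,None,fx=3.8,fy=3.8,interpolation=cv2.INTER_CUBIC))
E
```

```text
t 12.9 world [ 0.6082 -0.1813  0.1384] stop [-0.041  -0.5048] toolx yaw -0.0302 zdir [-0.001  0.001 -1.   ] F [-0.3 -0.  -0.7] 0.00025719729259456156
```

View pics/t4.png

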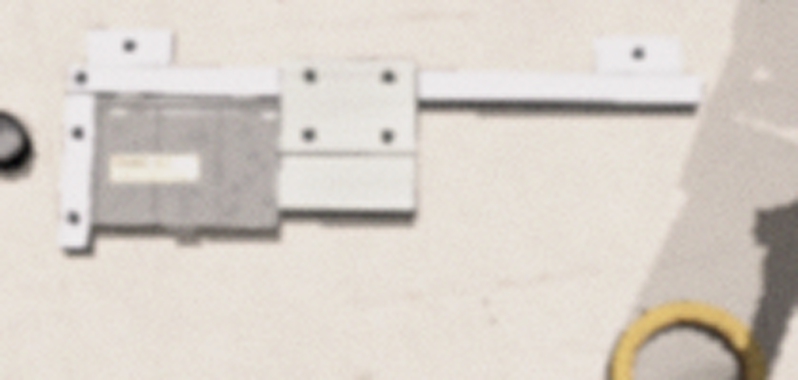

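The case sits snug against the end stop (u about 95), the fence (v about 97) and the block (u about 280). The tape and loupe haven't moved and the hand is clear, so I'm handing in.

```bash
python3 -c "
from station import ctrl
print(ctrl.finish_job())"
```

```text
the job is handed in; nothing more can be done
None
```

The job is handed in at about 13 s. The last top picture shows the case flat against the fence and snug between the end stop and the sliding block, with the hand clear; the judge's verdict was not returned.

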